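Weigh the red-lidded pot from the bench carousel

TASK

Turn the carousel until the red-lidded pot stands in line with the white arrow at the front, still in its pocket. Then lift that pot out and set it down upright in the middle of the scale's pan, without dropping it.

Things in the scene. Friction and masses are not known exactly. Their poses are not given: they have to be found in the camera images.
- knob_grip (a point): Grip point of the carousel's knob, on its upright turning axis, 105 mm above the bench. Knob: black bar 60 mm long, 14 wide, 36 high (84 to 120 above the bench); x of this frame runs along the bar, z is up. The knob turns with the wooden deck (radius 125, top at 20 mm), either way, unsprung, with slight drag (0.1 N m); it stays where left. Six ring pockets, 95 mm from the axis, 60 degrees apart.
- pick_place (a point): Fixed place for lifting a pot out: 95 mm from the turning axis, 44 mm above the bench (a pot's middle height); its x axis points to the turning axis. The white arrow on the base, 55 mm farther out, robot's side, points at it. A fixed wire 80 mm above the bench runs over the pots except within 45 degrees of the arrow; its posts, 83 mm high, stand 132 mm from the axis at 45 and 135 degrees.
- red_pot_center (a point): Centre (half-way up) of the pot to weigh: upright aluminium cylinder with red lid (top 14 mm), diameter 40, height 48 mm in all, about 110 g, loose. It stands in a pocket (ring rim 32 mm above the bench, 2.5 mm play), underside 20 and top 68 mm above the bench; it starts 45 to 75 degrees from the arrow, either side. Four like pots have other lid colours. Grip its upper half, across the diameter.
- pan (a point): Centre of the upper face of the scale's pan: flat round steel plate without rim, 110 mm in diameter, upper face 35 mm above the bench, on a grey scale 150 x 130 mm with a green display strip. Scale and pan are fixed. A pot standing on it has its centre 24 mm above this point.
There are look-alikes about, which are no part of the job. What is shaped like the part that bears red_pot_center but orange is not meant.

How it is judged:
By the outcome, as a careful person would: the job done as asked, in the order asked, and still so for the second after the job is handed in, with the robot touching nothing.
It also fails if it takes over 51 s, if anything falls off the work surface, if the arm or the gripper's body presses on something with over 40 N, if the wrist force passes 120 N, or if a joint passes its speed limit or range.

ROBOT

A 7-joint arm with a two-finger parallel gripper is mounted at the origin on the work surface. World frame = base frame: x ahead of the robot, y to its left, z up, the work surface at z = 0. Lengths are in m, angles in rad, forces in N, time in s.
With the tool pointing down it reaches from about 0.4 to 0.85 m from the base axis. Payload 4.5 kg.
Tool frame: the origin (TCP) lies at the very end of the fingers, on their centre line; the grasp point (between the pads) lies 19 mm behind it; z points along the fingers, y is the direction in which the jaws open and shut (so a half turn about z gives the same grasp; the last joint's range is limited). The gripper opens to 85 mm and grips with 20 to 120 N. Pads are 22 mm wide; open, the fingers measure 114 mm over their backs; the gripper's body (76 mm by 85 mm) begins 54 mm behind the grasp point. The pads swing forward as they close: fully open they stand 13 mm farther back than shut.
Start: joints at [1.23, 0.689, -0.195, 1.565, 0.157, 0.902, -0.215], TCP at [0.229, -0.582, 0.231] pointing down, gripper open.
Joint ranges: [-3.01, 3.01], [-0.46, 2.08], [-1.47, 1.51], [0.13, 2.56], [-1, 4.14], [0.04, 2.09], [-2.66, 2.66]. Speed limits (rad/s): [2.57, 2.57, 3.14, 3.14, 3.14, 3.14, 3.14].

INTERFACE

Orientations are given as [roll, pitch, yaw] about the fixed x, y, z axes, in that order (R = Rz(yaw) Ry(pitch) Rx(roll)).
In Python, from cell import arm, eoat, capture, job, nets gives the robot as it stands. Calls block until the motion is done:
- arm.reach(position, orientation): joint-space move of the TCP to a pose.
- arm.line_to(position, frame=None, speed=0.15, guard=None): straight line of the TCP; frame=None keeps the orientation; speed is the mean speed in m/s. With guard (N) it stops when the force on the tool has changed by that much, and returns True; else False.
- arm.movej(angles): joint-space move.
- eoat.command_gripper(opening, grasp_force=None): opening from 0.0 (shut) to 1.0 (fully open); grasp_force is the grip in N (None keeps the last); returns when the fingers have stopped.
- arm.wait(seconds).
- arm.solve_ik(position, orientation): joint angles nearest the present ones, or None.
- arm.get_state(): the state.
- capture(name): name is "side" or "top" or "wrist"; returns a dict with "frame" (420x560x3 uint8, blue, green, red), "z_map" (420x560 float32, m along the optical axis (not along the pixel's ray), 0 where there is no reading), "fx", "fy", "cx", "cy" (pixels), "dist" ([k1, k2, p1, p2, k3] as OpenCV has them; the pictures are not rectified), "R" (3x3) and "t" (3): a world point X has camera coordinates R X + t; the wrist camera has in their place "mount" (4x4, takes a point from camera to tool coordinates, whose origin is the TCP and whose axes are the flange's). Camera axes: x right, y down, z forward; pixel columns grow to the right and rows downward; lengths in m; the calibration is good to about 2 mm. A picture is of the moment at which its call begins: read the wrist's pose just before it.
A pose or a line that the arm cannot do raises arm.IKError and nothing moves.
- job.finish_job(): hands the job in, once; it reports no verdict.
Trained networks look in a picture, given as the dict that the camera call returned (one of the last four; its "shot" number tells which), for a name from the list of things; names that differ only in an ending like _2 or _b are one class to them, and where a whole thing is asked for, a point or a joint stands for the part that bears it (a point fixed in the world has none). Each returns a list of dicts, best first, with "confidence" (0 to 1); they miss things now and then, are a little off and sometimes report something else, mostly with a low value. They report only what shows in the picture. A call takes as long as a camera call. They do not tell look-alikes from the thing itself.
- nets.boxes_of(picture, name): "position" ([x, y, z] in m, in world coordinates, good to about 4 mm: the middle of the surface that is visible of it).
The state is a dict: "clock": time; "joints": joint angles; "dq": joint speeds; "tau": joint torques, N m; "tcp_pos": TCP position; "eef_rot": TCP orientation; "contact_force": force on the tool from outside, world axes, zero at the start; "wrist_torque": the same for the moment, N m; "opening": opening from 0.0 (shut) to 1.0 (fully open).
Only numpy, scipy, OpenCV 4.12 (cv2) and the standard library are available. Lean on these libraries where they do the work, as an engineer would, in place of code of your own. Each camera call takes 0.05 s, during which the arm holds its last target. There are 200 camera calls.

## Working session

There is one attempt and no reset: what is moved stays moved. The work goes in short steps, each a Python script; the robot and the scene stay as the last script left them, time stands still between calls to the robot, and variables do not carry over. Pictures are saved under pics/ and viewed, and the job is handed in when it is done.

```bash
mkdir -p pics; ls; cat > h.py <<'E'
import numpy as np, cv2
from cell import arm, eoat, capture, job, nets
def world(p,u,v,z=None,T=None):
    """pixel -> world by z_map (or intersect plane z)"""
    K=np.array([[p['fx'],0,p['cx']],[0,p['fy'],p['cy']],[0,0,1]])
    n=cv2.undistortPoints(np.array([[[u,v]]],float),K,np.array(p['dist']))[0,0]
    r=np.array([n[0],n[1],1.])
    if 'R' in p: R=np.array(p['R']).T; o=-R@np.array(p['t'])
    else: R=T[:3,:3]; o=T[:3,3]
    d=R@r
    s=(z-o[2])/d[2] if z is not None else p['z_map'][int(round(v)),int(round(u))]
    return o+s*d
E
python3 - <<'E'
from h import *
for n in('top','side'):
    p=capture(n); cv2.imwrite(f'pics/{n}0.png',p['frame'])
    for k in('knob_grip','red_pot_center','pan','pick_place'):
        try: print(n,k,[(np.round(b['position'],3),round(b['confidence'],2)) for b in nets.boxes_of(p,k)])
        except Exception as e: print(n,k,e)
s=arm.get_state();print({k:np.round(s[k],3) for k in s})
E
```

```text
pics
top knob_grip [(array([0.54 , 0.12 , 0.012]), 0.69)]
top red_pot_center [(array([0.455, 0.356, 0.055]), 0.89), (array([0.509, 0.208, 0.068]), 0.74), (array([0.327, 0.125, 0.048]), 0.7), (array([0.328, 0.245, 0.048]), 0.66)]
top pan [(array([ 0.465, -0.204,  0.025]), 0.8)]
top pick_place [(array([0.518, 0.101, 0.008]), 0.91), (array([0.54 , 0.12 , 0.014]), 0.64)]
side knob_grip [(array([0.539, 0.114, 0.019]), 0.77)]
side red_pot_center [(array([0.45 , 0.348, 0.029]), 0.9), (array([0.507, 0.194, 0.059]), 0.88), (array([0.321, 0.232, 0.035]), 0.84), (array([0.322, 0.114, 0.035]), 0.82)]
side pan [(array([ 0.457, -0.23 ,  0.026]), 0.93)]
side pick_place [(array([0.484, 0.046, 0.005]), 0.84)]
{'clock': np.float64(0.5), 'joints': array([ 1.23 ,  0.689, -0.195,  1.565,  0.157,  0.903, -0.215]), 'dq': array([-0.   , -0.   ,  0.001, -0.002, -0.001,  0.   , -0.   ]), 'tau': array([ 1.0000e-03, -5.3914e+01, -1.2650e+00, -1.5874e+01,  1.0000e-02,
        2.0000e-03, -0.0000e+00]), 'tcp_pos': array([ 0.229, -0.582,  0.231]), 'eef_rot': array([-3.142, -0.   ,  0.375]), 'contact_force': array([0.417, 0.221, 0.195]), 'wrist_torque': array([0.011, 0.028, 0.005]), 'opening': np.float64(0.998)}
```

View pics/top0.png

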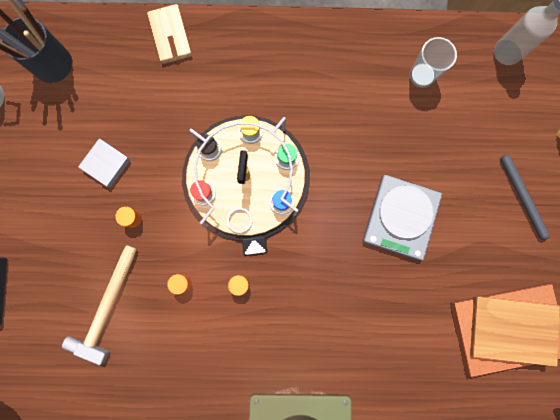

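View pics/side0.png

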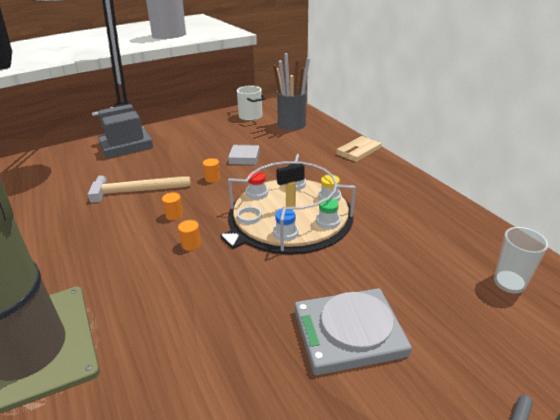

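The top view shows the red-lidded pot at (201,191) in the carousel. The look-alikes are orange cans at (125,217), (178,285) and (238,286), none of them on the carousel. The knob is at (242,167), the arrow at (255,247), the empty pocket at (239,221) and the pan at (406,212). I choose the red pot at (201,191) and will check it in a close crop.

```bash
python3 - <<'E'
from h import *
p=capture('top'); f=p['frame']; g=cv2.cvtColor(f,cv2.COLOR_BGR2HSV).astype(int); H,S,V=g[...,0],g[...,1],g[...,2]
def roi(m,x0,y0,x1,y1):
    r=np.zeros_like(m);r[y0:y1,x0:x1]=m[y0:y1,x0:x1];return r
def mom(m):
    n,l,st,c=cv2.connectedComponentsWithStats(m.astype(np.uint8)); i=1+np.argmax(st[1:,4]); ys,xs=np.nonzero(l==i); return xs,ys,c[i]
red=roi(((H<6)|(H>174))&(S>180)&(V>120),185,175,218,210); xs,ys,c=mom(red); print('red',c,len(xs),world(p,*c,z=.068),world(p,*c))
Z=lambda u,v:world(p,u,v)
# knob: use depth points
pts=np.array([world(p,u,v) for v in range(145,190) for u in range(228,258) if V[v,u]<70 and p['z_map'][v,u]>0])
print('knob z',np.percentile(pts[:,2],[5,50,90])); k=pts[pts[:,2]>.11]; print(len(k),k.mean(0)); e,w=np.linalg.eigh(np.cov(k[:,:2].T)); print('axis',w[:,1],np.sqrt(e*12), (k.min(0)+k.max(0))/2)
wood=np.array([world(p,u,v) for v in range(105,250) for u in range(175,318) if p['z_map'][v,u]>0]); 
d=np.array([world(p,u,v,z=.02) for v in range(105,250) for u in range(175,318) if 10<H[v,u]<25 and S[v,u]<140 and V[v,u]>170],)[:,:2].astype(np.float32)
h=cv2.convexHull(d)[:,0]; print('deck',cv2.minEnclosingCircle(d), cv2.fitEllipse(h))
ar=roi((S<40)&(V>200),240,238,270,260); xs,ys,c=mom(ar); print('arrow',c,len(xs),world(p,*c,z=.01),world(p,*c))
pp=np.array([world(p,u,v) for v in range(175,265) for u in range(360,445)]); q=pp[(abs(pp[:,2]-.035)<.003)]; print('pan',len(q),cv2.minEnclosingCircle(q[:,:2].astype(np.float32)),np.median(q,0))
cv2.imwrite('pics/crop1.png',cv2.resize(f[105:265,170:325],None,fx=3.7,fy=3.7,interpolation=cv2.INTER_CUBIC))
E
```

```text
red [200. 199.] 5 [0.49048026 0.20730393 0.068     ] [0.49026038 0.20702955 0.06950912]
knob z [0.10531214 0.12025991 0.12222512]
136 [0.54221042 0.12096006 0.11997548]
axis [-0.99719547  0.07484119] [0.01420691 0.05878226] [0.5470344  0.12170505 0.11724765]
deck ((0.5494222044944763, 0.12313040345907211), 0.12572672963142395) ((0.5490773916244507, 0.12292587012052536), (0.2496573030948639, 0.2506449222564697), 13.911030769348145)
arrow [254.37267081 248.14285714] 161 [0.39704954 0.10017034 0.01      ] [0.39708364 0.10022451 0.00890682]
pan 1909 ((0.4779139459133148, -0.21289654076099396), 0.05492207407951355) [ 0.47726737 -0.21264668  0.03593564]
```

View pics/crop1.png

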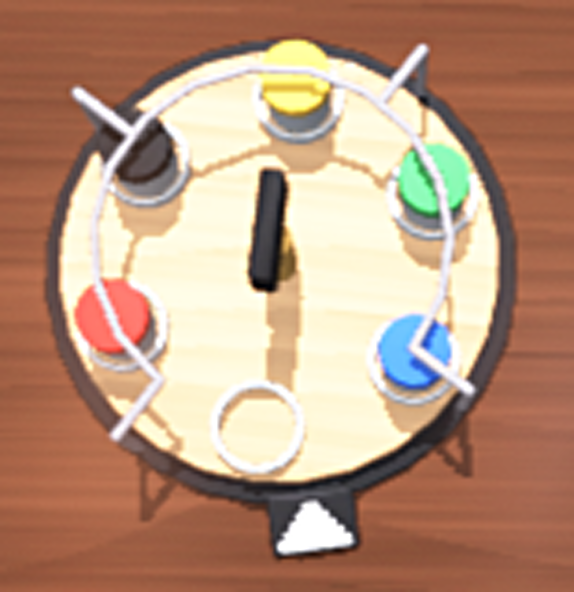

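The crop confirms a red lid at crop (113,315), clearly red rather than orange. It sits in a pocket under the left end of the wire. The axis is about (0.547,0.122), and the arrow is 0.152 m out, which fits the given 150 mm. Next I go above the knob and take a wrist look.

```bash
cat >> h.py <<'E'
from scipy.spatial.transform import Rotation as Ro
def wrist():
    s=arm.get_state(); p=capture('wrist'); T=np.eye(4)
    T[:3,:3]=Ro.from_euler('xyz',s['eef_rot']).as_matrix(); T[:3,3]=s['tcp_pos']
    return p,T@np.array(p['mount'])
E
python3 - <<'E'
from h import *
p=capture('top'); r=world(p,200.5,190.1,z=.068); a=np.array([.397,.1002]); c=np.array([.547,.122])
e=world(p,170+258/3.7,105+427/3.7,z=.032)
an=lambda x:np.degrees(np.arctan2(*(x[:2]-c)[::-1]))%360
print('red',r,an(r),np.linalg.norm(r[:2]-c),'empty',an(e),np.linalg.norm(e[:2]-c),'arrow',an(a))
for yaw in (-4.3,175.7):
    for d in (0,73):
        y=np.radians(yaw+d); y=(y+np.pi)%(2*np.pi)-np.pi
        q=arm.solve_ik([.547,.122,.22],[np.pi,0,y]); print(yaw,d,None if q is None else np.round(q,3))
E
```

```text
red [0.50835652 0.20699305 0.068     ] 114.44969678150157 0.09336561282063924 empty 174.82664838473616 0.09463033932098763 arrow 188.26909165675517
-4.3 0 [-0.323  0.616  0.035  1.784 -0.03   0.743 -1.918]
-4.3 73 [-0.09   0.632 -0.353  1.771  0.291  0.79  -0.958]
175.7 0 [ 0.191  0.744 -0.874  1.757  0.679  0.973  0.539]
175.7 73 [ 0.336  0.906 -1.255  1.75   0.925  1.213  1.586]
```

```bash
python3 - <<'E'
from h import *
arm.reach([.547,.122,.24],[np.pi,0,np.radians(-4.3)])
p,T=wrist(); cv2.imwrite('pics/w1.png',p['frame'])
f=cv2.cvtColor(p['frame'],cv2.COLOR_BGR2HSV).astype(int)
np.savez('w1.npz',T=T,**{k:np.array(v) for k,v in p.items() if k in('frame','z_map','fx','fy','cx','cy','dist')})
ok=(p['z_map']>0)&(f[...,2]<80)
P=np.array([world(p,u,v,T=T) for v,u in np.argwhere(ok)]); k=P[(abs(P[:,2]-.12)<.004)&(np.hypot(P[:,0]-.547,P[:,1]-.122)<.05)]
if len(k):
    (c,sz,a)=cv2.minAreaRect((k[:,:2]*1000).astype(np.float32)); print(len(k),k.mean(0),c,sz,a)
    e,w=np.linalg.eigh(np.cov(k[:,:2].T)); print(w[:,1],np.sqrt(12*e))
print(arm.get_state()['clock'])
E
```

```text
1406 [0.55137374 0.12227883 0.11892181] (550.5829467773438, 122.30299377441406) (13.784849166870117, 58.43684387207031) 84.49959564208984
[-0.99537665  0.09604851] [0.01339568 0.05806329]
3.375
```

View pics/w1.png

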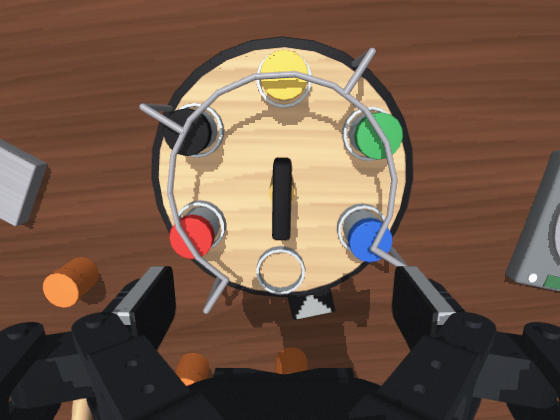

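The wrist view agrees with the top view: the bar is centred near (0.550,0.122) at −5.4°, measuring 14×58 mm. Next I grip it and turn with joint 7 alone.

```bash
python3 - <<'E'
from h import *
c=[.5495,.1225]; y=np.radians(-5.4)
arm.line_to([*c,.16],[np.pi,0,y]); hit=arm.line_to([*c,.087],guard=15,speed=.08); print('hit',hit,arm.get_state()['tcp_pos'])
if not hit:
    eoat.command_gripper(0,50); s=arm.get_state(); print(s['opening'],s['contact_force'])
    q=np.array(s['joints']); y0=s['eef_rot'][2]
    for d in (.1,.45,.85,np.radians(72.8)):
        qq=q.copy(); qq[6]+=d; arm.movej(qq); s=arm.get_state()
        print(np.degrees(s['eef_rot'][2]-y0),s['tcp_pos'],s['contact_force'],s['wrist_torque'][2])
        if s['eef_rot'][2]<y0: break
    for n in('top','side'):
        p=capture(n); cv2.imwrite(f'pics/{n}2.png',p['frame'])
    p,T=wrist(); cv2.imwrite('pics/w2.png',p['frame'])
    print(s['clock'])
E
```

```text
hit False [0.54992425 0.12259728 0.08745029]
0.1618804448214522 [ 0.46834297 -1.35896393  3.67554461]
5.599203715132898 [0.54948826 0.12212694 0.08721293] [ 0.09832044 -0.33785177  1.20014806] 0.10631924653428775
25.52717780046858 [0.54946661 0.12211945 0.08718872] [ 0.81726139 -0.45074441  1.67705377] 0.0381096778050649
48.4249564465965 [0.54950064 0.12212691 0.08721918] [-1.08738351 -0.12360458  1.08370542] -0.009627107811744706
72.52478024896114 [0.54952523 0.12209008 0.08721069] [ 0.52404031 -0.41490711  0.92617271] 0.037761677088704315
7.3917
```

```bash
python3 -c "
import cv2,numpy as np
a=cv2.imread('pics/top2.png')[100:270,160:330];b=cv2.imread('pics/w2.png')
cv2.imwrite('pics/c2.png',np.hstack([cv2.resize(a,(380,380)),cv2.resize(b,(420,315+65))]))"
```

```text
(no output)
```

View pics/c2.png

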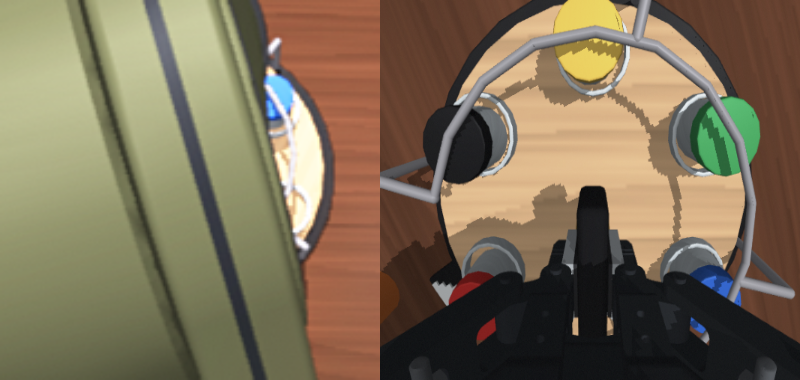

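```bash
cat >> h.py <<'E'
def red_at(p,T=None):
    g=cv2.cvtColor(p['frame'],cv2.COLOR_BGR2HSV).astype(int);H,S,V=g[...,0],g[...,1],g[...,2]
    m=(((H<5)|(H>172))&(S>130)&(V>110)&(p['z_map']>0))
    n,l,st,_=cv2.connectedComponentsWithStats(m.astype(np.uint8)); out=[]
    for i in range(1,n):
        if st[i,4]<40: continue
        P=np.array([world(p,u,v,T=T) for v,u in np.argwhere(l==i)]); P=P[abs(P[:,2]-np.percentile(P[:,2],85))<.004]
        c,r=cv2.minEnclosingCircle(P[:,:2].astype(np.float32)); out.append((st[i,4],np.round(c,4),round(r,4),np.median(P[:,2]).round(4)))
    return out
E
python3 - <<'E'
from h import *
eoat.command_gripper(.6)
c=arm.get_state()['tcp_pos']; arm.line_to([c[0],c[1],.17],speed=.2)
arm.reach([.53,.12,.25],[np.pi,0,np.radians(8.3)])
p,T=wrist(); cv2.imwrite('pics/w3.png',p['frame']); print(red_at(p,T))
print(arm.get_state()['clock'])
for v in (0,):
    P=p['frame']; g=cv2.cvtColor(P,cv2.COLOR_BGR2HSV).astype(int)
    m=((g[...,1]<50)&(g[...,2]>170)).astype(np.uint8); n,l,st,cc=cv2.connectedComponentsWithStats(m)
    for i in range(1,n):
        if st[i,4]>60: print(st[i],cc[i].round(1),world(p,*cc[i],z=.009,T=T).round(4))
E
```

```text
[(np.int32(1375), array([0.4561, 0.1079]), 0.0202, np.float64(0.0671))]
9.3667
[ 165   36  239  236 3136] [288.7 132.3] [0.5767 0.1215 0.009 ]
[   0   56   41   90 2028] [13.5 99. ] [0.5723 0.4121 0.009 ]
[260  58  30  28  80] [267.8  72.5] [0.6313 0.1507 0.009 ]
[303  58  11  21  75] [309.3  68.6] [0.641  0.1108 0.009 ]
[208  85  18  43 153] [219.2 103.5] [0.5949 0.1949 0.009 ]
[348  89  16  19  73] [354.4  96.6] [0.6215 0.0618 0.009 ]
[191 180  36  42 195] [213.8 193.9] [0.5015 0.1906 0.009 ]
[340 184  36  49 264] [351.8 204.7] [0.5115 0.0431 0.009 ]
[258 229  49  37 262] [279.3 241. ] [0.4595 0.1141 0.009 ]
[ 527  232   33   83 2073] [545.6 276.3] [ 0.4603 -0.2058  0.009 ]
[267 284  35  16 381] [283.9 293.1] [0.3975 0.0997 0.009 ]
[494 302  10   9  65] [498.1 306.4] [ 0.4144 -0.1582  0.009 ]
```

View pics/w3.png

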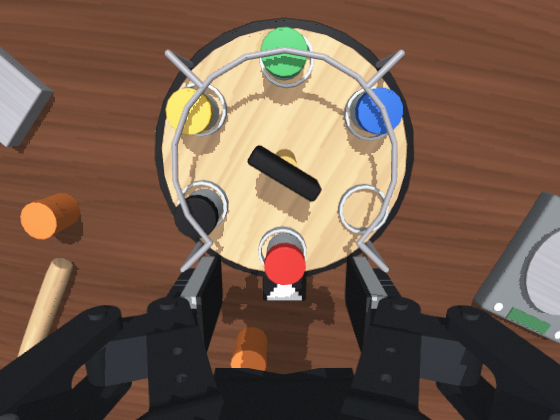

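The red pot stands at pixel (285,264), in line with the arrow at (284,293): 188.9° against 188.4°, and still in its pocket. The lid top measures 0.067, as expected. Next I grasp and lift it.

```bash
python3 - <<'E'
from h import *
c=[.4561,.1079]; o=[np.pi,0,np.radians(8.6)]
eoat.command_gripper(.75)
arm.line_to([*c,.13],o,speed=.2); hit=arm.line_to([*c,.037],guard=8,speed=.08); s=arm.get_state(); print('hit',hit,s['tcp_pos'],s['contact_force'])
if not hit:
    eoat.command_gripper(0,40); s=arm.get_state(); print(s['opening'],s['contact_force'],s['tcp_pos'])
    arm.line_to([*c,.18],speed=.12); s=arm.get_state(); print(s['opening'],s['contact_force'],s['tcp_pos'],s['clock'])
p,T=wrist(); cv2.imwrite('pics/w4.png',p['frame']); p=capture('side'); cv2.imwrite('pics/s4.png',p['frame'])
a=np.hstack([cv2.resize(cv2.imread(f'pics/{n}.png'),(400,300)) for n in('w4','s4')]); cv2.imwrite('pics/c4.png',a)
E
```

```text
hit False [0.45640208 0.10799286 0.03739788] [ 0.27554747  0.61708499 -0.35452751]
0.45952421052527587 [-0.24759933 -0.51079524  6.47056829] [0.45633397 0.10799981 0.03752541]
0.45648078380936724 [ 0.61964873  0.38979753 -1.31418865] [0.45563141 0.10779838 0.1794939 ] 13.5083
```

View pics/c4.png

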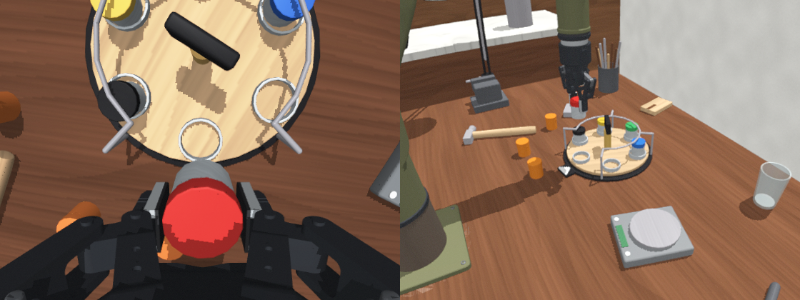

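The pot is held upright between the pads and its pocket is empty. Now to the scale.

```bash
python3 - <<'E'
from h import *
c=[.478,-.213]
arm.line_to([*c,.18],speed=.16)
p,T=wrist(); cv2.imwrite('pics/w5.png',p['frame'])
arm.line_to([*c,.070],speed=.1); hit=arm.line_to([*c,.0495],speed=.02,guard=4); s=arm.get_state(); print(hit,s['tcp_pos'],s['contact_force'],s['opening'])
t=capture('side'); cv2.imwrite('pics/s5.png',t['frame']); print(s['clock'])
E
python3 -c "
import cv2,numpy as np
a=np.hstack([cv2.resize(cv2.imread('pics/w5.png'),(400,300)),cv2.resize(cv2.imread('pics/s5.png')[260:410,260:460],(400,300))]); cv2.imwrite('pics/c5.png',a)"
```

```text
True [ 0.47782599 -0.21298313  0.05259124] [-0.33954509  0.67867292  5.22696659] 0.45708494038926967
17.8833
```

View pics/c5.png

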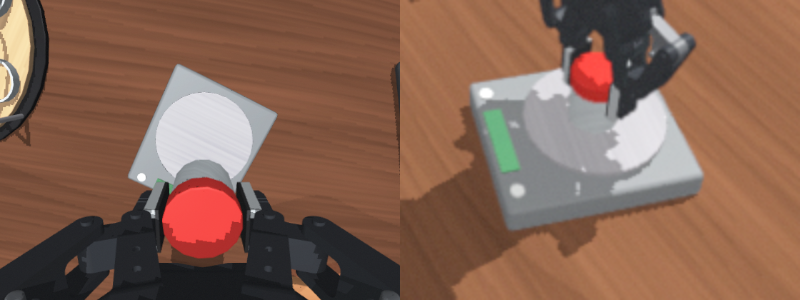

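The pot touched at TCP 0.0526, against 0.0525 expected, so it's standing on the pan. I'll release, retreat and check.

```bash
python3 - <<'E'
from h import *
eoat.command_gripper(.6); eoat.command_gripper(.8)
arm.line_to([.478,-.213,.2],speed=.12)
p,T=wrist(); cv2.imwrite('pics/w6.png',p['frame']); print('wrist',red_at(p,T))
arm.reach([.40,-.42,.28],[np.pi,0,.1]); p=capture('top'); cv2.imwrite('pics/t6.png',p['frame']); print('top',red_at(p)); s=capture('side')
cv2.imwrite('pics/c6.png',np.hstack([cv2.resize(p['frame'][150:300,330:480],(400,400)),cv2.resize(s['frame'][250:410,260:420],(400,400))]))
print(arm.get_state()['clock'])
E
```

```text
wrist [(np.int32(2278), array([ 0.4772, -0.2127]), 0.0198, np.float64(0.0823))]
top [(np.int32(324), array([ 0.4764, -0.2113]), 0.0202, np.float64(0.0841))]
20.9833
```

View pics/c6.png

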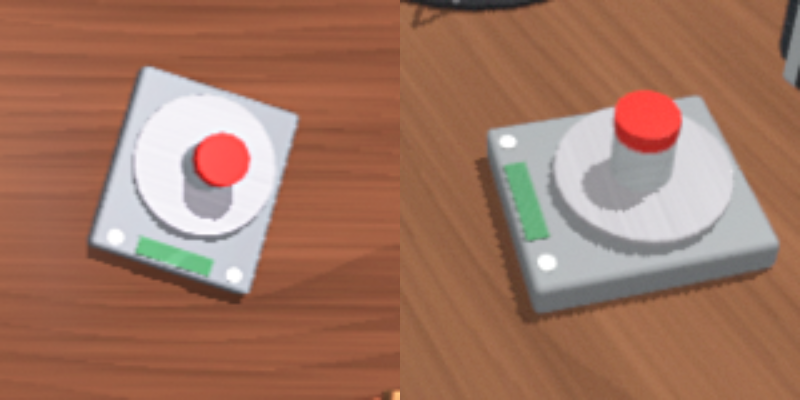

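The pot stands upright on the pan, lid at about (222,160) in the left crop and (647,120) in the right. Its lid top is at 0.083 and it is within about 2 mm of the pan's centre, with the arm clear.

```bash
python3 -c "
from cell import job
print(job.finish_job())"
```

```text
the job is handed in; nothing more can be done
None
```

The red-lidded pot is on the scale's pan, upright and close to the middle. I handed the job in at about 21 s on the clock, under the 51 s limit.

- **Turning:** I gripped the knob and turned the carousel about 72.5°. The pot then stood in its pocket in line with the arrow, at 188.9° against 188.4° for the arrow.
- **Placing:** I lifted the pot straight out and set it down on the pan with a force guard. It touched at a TCP height of 0.0526 m, against 0.0525 m expected.
- **Last checks:** The wrist camera put the pot at (0.477, -0.213) and the top camera at (0.476, -0.211). The pan's centre measured (0.478, -0.213), so the pot is within about 2 mm of it. The lid top measured 0.082–0.084 m, against a nominal 0.083 m, and the gripper was clear of everything.
- **Disagreements:** The cameras differed by a few millimetres on the knob's position along its bar (0.542–0.551 m). I used the centre of the deck, and the turn went without trouble. My first automatic search for the red lid in the top picture found only 5 pixels, so I took its position from the close crop.

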